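# Pop the soap and trap it on the tray

## Task

Press the blue ejector button beside the stainless soap tray down with one fingertip, so that the soap tablet pops out of its holder, and have the other finger waiting on the sloping tray to trap the soap before it slides away down the tray. Only touch the soap, never pick it up, and leave the pump bottle, comb, ring dish and nail brush alone. The program finishes while holding: a finger still resting against the soap, keeping it lying still on the tray.

Things in the scene. Friction and masses are not known exactly. Their poses are not given: they have to be found in the camera images.
- caddy: Fixed stainless soap tray with drain ridges on a grey stand on the dark granite (granite top: world z = 0.030). Origin: on the granite, under the tray's centre line, level with the button; z up. The tray slopes 14 degrees down towards its +y. Floor 54 mm wide, side rims 4 mm thick and 4 mm over the floor (12 mm beside the holder, y below -29 mm). Button housing at x = -55 mm, 50 by 48 by 30 mm high.
- ejector_top (a point): Centre of the top of the round blue ejector button, 32 mm across, at caddy x = -55 mm, y = 0, 46 mm above the caddy's origin when up, 37 mm when fully down. Down, it is 6 mm above the tray floor beside it (point floor_mid) and 2 mm above the rims, so a second fingertip at the same height over the floor blocks the 24 mm high soap without touching the tray.
- ejector (a joint): Travel of the ejector button in m: 0 up, 0.009 fully down (straight down). Spring: 2 N to start, 5 N fully down; it comes back up when let go. The soap is freed at about 0.006 to 0.007.
- soap: Hard, slippery (friction about 0.08) cream soap tablet, 50 (x, across the tray) by 42 (y, down the tray) by 24 mm (z), about 55 g. Origin: centre of its underside; z is square to the tray floor. At the start its origin is at x = 0, y = -21 mm, z = 0 in the tray's frame. Its axes are parallel to the tray's.
- pump_bottle: Loose red pump bottle with a red press-button top, 62 mm across, 151 mm high, spout 30 mm towards its own -x. Origin: centre of its underside, z up. Leave alone.
- comb: Loose amber wide-tooth comb lying flat, 170 (x) by 42 (y) by 6 mm. Origin: middle of its underside. Leave alone.
- ring_dish: Loose white ceramic ring dish, 90 mm across, 22 mm high. Origin: centre of its underside. Leave alone.
- nail_brush: Loose green nail brush, bristles down, 85 (x) by 36 (y) by 30 mm. Origin: centre of its underside. Leave alone.
- floor_mid (a point): Point of the tray floor on its centre line straight beside the button: caddy x = 0, y = 0, 31 mm above the caddy's origin. The floor falls 2.5 mm per 10 mm of +y. A finger standing about here is in the soap's path.
- tray: The ridged tray itself, fixed on the caddy. Origin: floor point under the soap's front face at the start (caddy x = 0, y = -29 mm, 38 mm above the caddy's origin); x across, y straight down the slope, z square to the floor; floor at z = 0 from y = -60 (high, soap's holder, open above) to y = 120 mm (low end). Just past the origin stands a blue tongue 30 mm wide, 6 mm high, that holds the soap back and sinks with the button.
- low_end (a point): Middle of the tray's open low end: caddy x = 0, y = +87 mm, 9 mm above the caddy's origin. Once freed, the soap starts at about 0.2 m/s and would run off here within about a second; it counts as slid away when it has gone 75 mm down the tray.
- kicker (a joint): Travel in m of the blue sprung kicker behind the soap: 0 loaded, 0.036 fully out (towards the low end). It pushes with 2.6 N when loaded, 1.2 N fully out, and throws the soap out as soon as the tongue is down.
Things that resemble listed ones, but are neither listed nor needed, are in the scene too. Leave any black or turquoise look-alike of the soap alone.

How it is judged:
By the outcome, as a careful person would: the job done as asked, in the order asked, and still so for the second after the job is handed in, while the arm keeps its last pose, push and grip.
It also fails if it takes over 32 s, if anything falls off the work surface, if the arm or the gripper's body presses on something with over 40 N, if the wrist force passes 120 N, or if a joint passes its speed limit or range.

## Robot

A 7-joint arm with a two-finger parallel gripper is mounted at the origin on the work surface. World frame = base frame: x ahead of the robot, y to its left, z up, the work surface at z = 0. Lengths are in m, angles in degrees, forces in N, time in s.
With the tool pointing down it reaches from about 0.4 to 0.925 m from the base axis. Payload 4.1 kg.
Tool frame: the origin (TCP) lies on the mounting face of the last link; the fingertips stand 173 mm ahead of it and the grasp point (between the pads) lies 155 mm ahead of it (bot.tcp_to_grasp is the distance from the TCP to the grasp point, in m); x points along the fingers, z is the direction in which the jaws open and shut, and the axes are right-handed (so a half turn about x gives the same grasp; the last joint's range is limited). The gripper opens to 85 mm and grips with 20 to 120 N. Pads are 22 mm wide; open, the fingers measure 114 mm over their backs; the gripper's body (76 mm by 85 mm) begins 54 mm behind the grasp point. The pads swing forward as they close: fully open they stand 13 mm farther back than shut.
Start: joints at [65.374, 22.827, 2.584, 88.041, -1.071, 69.15, -2.905], TCP at [0.211, -0.615, 0.405] pointing down, gripper open.
Joint ranges: [-161.44, 161.44], [-28.35, 127.94], [-78.24, 83.42], [0, 140.83], [-78.03, 258.03], [13.02, 114.36], [-168.23, 168.23]. Speed limits (degrees/s): [147.25, 147.25, 180, 180, 180, 180, 180].

## Interface

Orientations are given as [roll, pitch, yaw] about the fixed x, y, z axes, in that order (R = Rz(yaw) Ry(pitch) Rx(roll)).
In Python, from bench import bot gives the robot as it stands.
- The arm moves only by the tool apply_moves, never from a script. Its argument "targets" is one flat list of numbers, 4 for each row, row after row: the shift along the tool's x, y, z in m, then the turn about the tool's x in rad. In form: [x, y, z, twist, x, y, z, twist, ...]. A call has 1 to 5 rows; each row shifts and turns the pose as measured when the row begins, along the tool's axes as they then stand; what a row does not reach is not made up. A row lasts 1/12 s, in which the tool goes at most 41.7 mm and 7.16 degrees, less where a joint would pass 70% of its speed; a pose out of reach is approached as far as the arm can. A call is refused whole if a number of a shift passes 0.0417 or a number of a turn 0.125, either way. A call with a gripper value outside its range is refused whole. "fingers" is the opening, from 0 (shut) to 1 (fully open), set as the call begins (left out, the last holds). The fingers move at their own pace and stop on an object; "squeeze" is the grip in N (left out, the last holds). Time passes only in rows, so rows that do not move let the fingers close. It gives the time, the measured TCP pose, the force and the opening at its end, in the units of the state.
- bot.read_state(): the state, without advancing time (a new reading comes with each control period).
- bot.camera(name): name is "scene" or "top"; returns the picture (480x640x3 uint8, red, green, blue); there is no depth.
- bot.camera_params(name): a dict with "vfov" (degrees; the focal length in pixels is half the picture's height over the tangent of half this angle, whatever the lens; pixels are square), "cx", "cy" (the principal point, pixels), "rvec" (rotation vector, rad) and "tvec" (3), from world to camera coordinates, as OpenCV has them. Camera axes: x right, y down, z forward; pixel columns grow to the right and rows downward; lengths in m; the calibration is good to about 2 mm. A picture is of the moment at which its call begins. camera_params takes no time and is no camera call.
- bot.job_done(): hands the job in, once; it reports no verdict.
Trained networks look in the newest picture that a camera, given by its name, has taken for a name from the list of things; names that differ only in an ending like _2 or _b are one class to them, and where a whole thing is asked for, a point or a joint stands for the part that bears it (a point fixed in the world has none). Each returns a list of dicts, best first, with "confidence" (0 to 1); they miss things now and then, are a little off and sometimes report something else, mostly with a low value. They report only what shows in the picture. A call takes as long as a camera call. They do not tell look-alikes from the thing itself.
- bot.cut_out(thing, camera): "mask" (480x640 bool, what is visible of it) and "bbox" ([left, top, right, bottom] in pixels, round what is visible of it).
The state is a dict: "t": time; "joint_positions": joint angles; "joint_vel": joint speeds; "joint_efforts": joint torques, N m; "ee_pos": TCP position; "tcp_rot": TCP orientation; "force": force on the tool from outside, world axes, zero at the start; "ft_torque": the same for the moment, N m; "finger_gap": finger opening in m.
Only numpy, scipy, OpenCV 4.12 (cv2) and the standard library are available. Lean on these libraries where they do the work, as an engineer would, in place of code of your own. Each camera call takes 0.05 s, during which the arm holds its last target.

## Working session

There is one attempt and no reset: what is moved stays moved. The work goes in short steps, Python scripts to look and compute and a tool call to move; the robot and the scene stay as the last step left them, time stands still between calls to the robot, and variables do not carry over. Pictures are saved under pics/ and viewed, and the job is handed in when it is done.

Besides the shell and the picture viewer there is one more tool, called after "Request:" as name(argument=value, ...) on one line, values as JSON. apply_moves: Moves the arm, as the interface text tells. Its arguments: {"type":"object","properties":{"targets":{"type":"array","items":{"type":"number"}},"fingers":{"type":"number"},"squeeze":{"type":"number"}},"required":["targets"]}

```bash
mkdir -p pics; ls; python3 - <<'E'
from bench import bot
import cv2
s=bot.read_state(); print({k:s[k] for k in ['t','ee_pos','tcp_rot','force','finger_gap']}, bot.tcp_to_grasp)
for n in ['scene','top']:
    im=bot.camera(n); cv2.imwrite(f'pics/{n}0.png',im[:,:,::-1]); print(n,bot.camera_params(n))
E
```

```text
pics
{'t': 0.0, 'ee_pos': array([ 0.21107884, -0.61445448,  0.40366941]), 'tcp_rot': array([-176.34299246,   89.88808416,  112.6162578 ]), 'force': array([-0.75269709, -0.32185483,  0.60729836]), 'finger_gap': 0.08529426594741016} 0.1547
scene {'vfov': 42.63988954916185, 'cx': 313.7441504598304, 'cy': 234.56337756153928, 'rvec': array([ 2.08059991,  0.82766012, -0.41200326]), 'tvec': array([-0.35849173, -0.12629791,  1.67295362])}
top {'vfov': 52.13101573465865, 'cx': 319.685765326637, 'cy': 231.72466730522487, 'rvec': array([ 2.16755834, -2.18416492,  0.13319192]), 'tvec': array([-0.00690593,  0.50403823,  1.14279718])}
```

View pics/scene0.png

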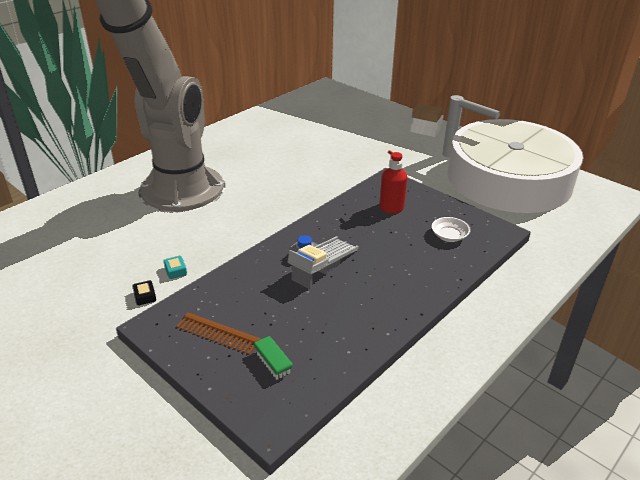

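View pics/top0.png

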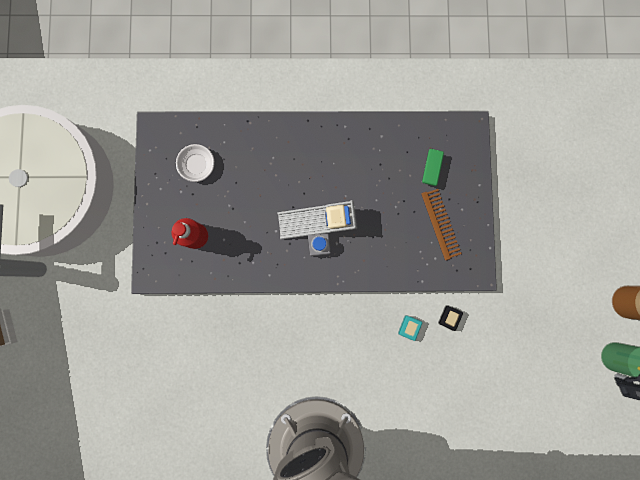

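```bash
cat > h.py <<'E'
from bench import bot
import numpy as np, cv2
from scipy.spatial.transform import Rotation as R
def cam(n):
    p=bot.camera_params(n); f=240/np.tan(np.radians(p['vfov']/2))
    return np.array([[f,0,p['cx']],[0,f,p['cy']],[0,0,1]]),p['rvec'],p['tvec']
def proj(n,X):
    K,r,t=cam(n); return cv2.projectPoints(np.atleast_2d(X).astype(float),r,t,K,None)[0][:,0]
def back(n,uv,z):
    K,r,t=cam(n); Rm=cv2.Rodrigues(r)[0]; d=Rm.T@np.linalg.solve(K,[uv[0],uv[1],1]); c=-Rm.T@t
    return c+d*(z-c[2])/d[2]
def tool():
    s=bot.read_state(); return s['ee_pos'], R.from_euler('xyz',s['tcp_rot'],degrees=True).as_matrix()
E
python3 - <<'E'
from h import *
p,M=tool(); print(np.round(M,3))
for n in ['top','scene']:
    im=bot.camera(n)
    for th in ['ejector_top','soap','caddy','tray']:
        for d in bot.cut_out(th,n)[:3]:
            m=d['mask']; v,u=np.nonzero(m); print(n,th,round(d['confidence'],2),np.round(d['bbox']),u.mean().round(2),v.mean().round(2),m.sum())
    c=(225,150,385,270) if n=='top' else (265,215,375,297)
    cr=im[c[1]:c[3],c[0]:c[2],::-1]
    cv2.imwrite(f'pics/{n}_crop.png',cv2.resize(cr,None,fx=5,fy=5,interpolation=cv2.INTER_CUBIC))
E
```

```text
[[-0.001  0.946  0.325]
 [ 0.002  0.325 -0.946]
 [-1.    -0.    -0.002]]
top ejector_top 0.58 [310. 238. 323. 248.] 318.52 242.89 146
top soap 0.97 [440. 303. 464. 331.] 450.1 317.62 398
top soap 0.72 [399. 310. 421. 340.] 409.71 327.09 391
top soap 0.59 [324. 202. 348. 228.] 335.68 216.1 422
top caddy 0.76 [277. 201. 355. 256.] 314.0 224.89 2241
top caddy 0.72 [314. 236. 330. 250.] 318.63 243.11 152
top tray 0.57 [277. 198. 357. 237.] 309.29 220.88 1453
scene ejector_top 0.28 [298. 245. 329. 267.] 313.32 252.72 289
scene soap 0.8 [298. 240. 331. 265.] 313.09 252.59 281
scene soap 0.78 [165. 256. 186. 279.] 174.65 266.83 391
scene soap 0.67 [134. 280. 158. 302.] 143.99 292.49 436
scene caddy 0.83 [288. 235. 359. 289.] 315.41 258.22 1840
scene tray 0.79 [289. 235. 357. 274.] 321.7 255.38 982
```

View pics/top_crop.png

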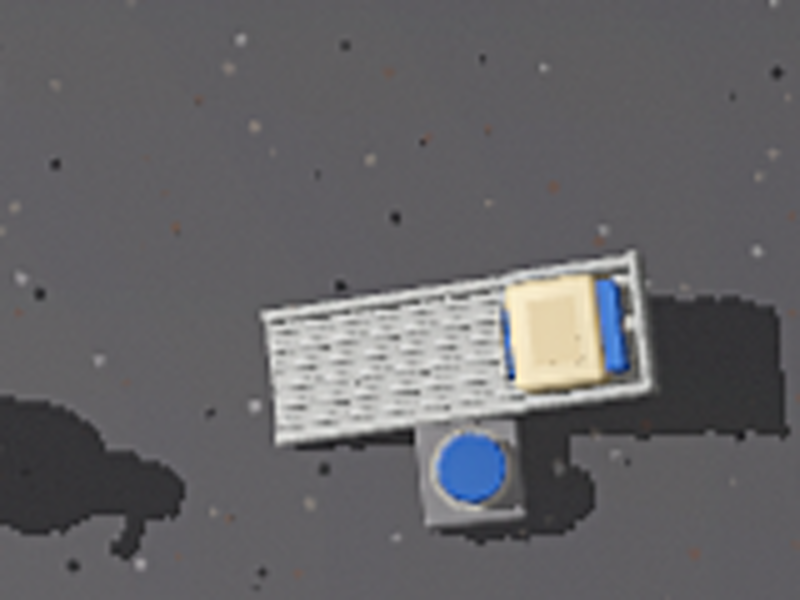

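View pics/scene_crop.png

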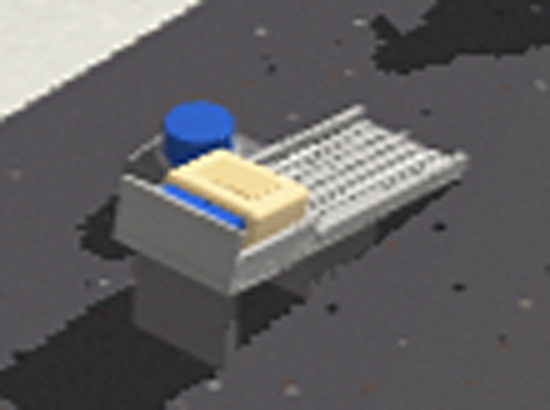

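```bash
cat >> h.py <<'E'
a=np.radians(14); TR=np.array([[1,0,0],[0,np.cos(a),np.sin(a)],[0,-np.sin(a),np.cos(a)]])  # tray->caddy
def t2c(P): return (TR@np.atleast_2d(P).T).T+[0,-.029,.038]
def c2w(q,P):
    c,s=np.cos(q[2]),np.sin(q[2]); return np.atleast_2d(P)@np.array([[c,-s,0],[s,c,0],[0,0,1]]).T+[q[0],q[1],.030]
E
python3 - <<'E'
from h import *
from scipy.optimize import least_squares
hi,lo=.012,.004
P=np.vstack([[-.055,0,.046],t2c([[.031,.12,lo],[-.031,.12,lo],[.031,-.06,hi],[-.031,-.06,hi]]),t2c([[0,-.021,.024]])])
top=np.array([[471,467],[263,313],[277,445],[635,252],[652,390],[555,332]])/5+[225,150]-.4
sc=np.array([[200,122],[465,158],[362,110],[240,238],[122,178],[240,187]])/5+[265,215]-.4
def res(q,cams): 
    r=[]
    for n,o in cams: r.append(proj(n,c2w(q,P))-o)
    return np.concatenate(r).ravel()
b=back('top',top[0],.076); print(b)
for cams in ([('top',top)],[('scene',sc)],[('top',top),('scene',sc)]):
    f=least_squares(res,[b[0]+.055,b[1],0.],args=(cams,),loss='soft_l1'); q=f.x
    print(q[:2].round(4),np.degrees(q[2]).round(2)); print(res(q,cams).reshape(-1,2).round(1).tolist())
np.save('q.npy',q)
p,M=tool()
print('button',c2w(q,[-.055,0,.046]),'mid',c2w(q,[-.0275,0,.046]),'toolz yaw',np.degrees(np.arctan2(M[1,2],M[0,2])))
E
```

```text
[ 0.4729802  -0.00762073  0.076     ]
[ 0.5276 -0.0019] 6.26
[[0.1, 0.0], [-0.0, 0.2], [0.0, -0.2], [0.0, 0.4], [0.0, -0.2], [-0.2, -0.2]]
[ 0.5262 -0.0016] 5.56
[[0.3, -0.4], [1.1, -0.4], [-0.3, -0.8], [-0.4, 4.3], [-0.2, 4.7], [-0.1, -1.8]]
[ 0.5272 -0.0021] 5.97
[[0.1, 0.2], [0.1, 0.1], [0.0, -0.2], [0.2, 0.8], [0.1, 0.2], [-0.0, 0.1], [0.3, -0.0], [1.1, -0.2], [-0.4, -0.6], [0.1, 4.7], [0.2, 5.2], [0.1, -1.4]]
button [[ 0.47249729 -0.00786314  0.076     ]] mid [[ 0.49984795 -0.00500107  0.076     ]] toolz yaw -71.03979134612524
```

Request:
apply_moves(targets=[0,0.0275,-0.028,0,0,0.0275,-0.028,0,0,0.0275,-0.028,0,0,0.0275,-0.028,0,0,0.0275,-0.028,0], fingers=0.53, squeeze=40)

```text
t: 1.02
ee_pos: [0.2919, -0.4402, 0.4026]
tcp_rot: [-49.1, 89.5, -121.2]
force: [1.0, 0.2, 0.2]
finger_gap: 0.0449
```

Request:
apply_moves(targets=[0,0.0275,-0.028,0,0,0.0275,-0.028,0,0,0.0275,-0.028,0,0,0.0275,-0.028,0,0,0.0275,-0.028,0])

```text
t: 1.43
ee_pos: [0.382, -0.2556, 0.4024]
tcp_rot: [-24.1, 89.4, -96.4]
force: [2.0, 0.1, 0.1]
finger_gap: 0.0449
```

Request:
apply_moves(targets=[0,0,0,-0.125,0,0,0,-0.125,0,0,0,-0.125,0,0,0,-0.125,0,0,0,-0.125])

```text
t: 1.85
ee_pos: [0.3877, -0.2431, 0.4043]
tcp_rot: [-33.1, 89.4, -69.1]
force: [-0.3, -0.9, 0.2]
finger_gap: 0.0455
```

Request:
apply_moves(targets=[0,0,0,-0.125,0,0,0,-0.125,0,0,0,-0.125,0,0,0,-0.125,0,0,0,-0.125])

```text
t: 2.27
ee_pos: [0.3877, -0.2426, 0.4054]
tcp_rot: [-63.2, 89.3, -63.5]
force: [-1.0, 0.2, 0.3]
finger_gap: 0.0452
```

```bash
cat >> h.py <<'E'
def delta(cx=-.0275,cy=.002,yaw=6.2):
    q=np.load('q.npy'); p,M=tool(); s=bot.read_state()
    t=c2w(q,[cx,cy,0])[0]; d=t-p; d[2]=0; y=np.degrees(np.arctan2(M[1,2],M[0,2]))
    c=R.from_euler('z',-q[2]).apply(p-[q[0],q[1],.03])
    print('t',s['t'],'p',p.round(4),'gap',round(s['finger_gap'],4),'F',np.round(s['force'],2),'joints',np.round(s['joint_positions'],0),'\nM',M.round(3).tolist())
    print('tool delta',(M.T@d).round(4),'twist',np.radians(y-yaw).round(4),'caddy pos',c.round(4))
E
python3 -c "
from h import *
q=np.load('q.npy'); q[2]=np.radians(6.15); np.save('q.npy',q)
delta()"
```

```text
t 2.2667 p [ 0.3877 -0.2426  0.4054] gap 0.0452 F [-0.95  0.16  0.33] joints [ 41.   3. -15. 113.   1.  64.  25.] 
M [[0.005, 0.005, 1.0], [-0.011, 1.0, -0.005], [-1.0, -0.011, 0.006]]
tool delta [-0.002   0.24    0.1107] twist -0.1133 caddy pos [-0.1645 -0.2241  0.3754]
```

Request:
apply_moves(targets=[0.0125,0.034,0.0157,0,0.0125,0.034,0.0157,0,0.0125,0.034,0.0157,0,0.0125,0.034,0.0157,0,0.0125,0.034,0.0157,0])

```text
t: 2.68
ee_pos: [0.4687, -0.0789, 0.3435]
tcp_rot: [-52.2, 88.5, -53.5]
force: [0.1, -0.7, 0.5]
finger_gap: 0.045
```

Request:
apply_moves(targets=[0,0.034,0.0157,-0.0565,0,0.034,0.0157,-0.0565,0,0,0,0,0,0,0,0])

```text
t: 3.02
ee_pos: [0.502, 0.0017, 0.3407]
tcp_rot: [-50.2, 88.8, -43.9]
force: [0.3, -1.0, 0.3]
finger_gap: 0.0456
```

```bash
cat >> h.py <<'E'
def delta(cx=-.0275,cy=.002,yaw=6.2,L=.168):
    q=np.load('q.npy'); p,M=tool(); s=bot.read_state(); tip=p+M[:,0]*L
    t=c2w(q,[cx,cy,0])[0]; d=t-tip; d[2]=0; y=np.degrees(np.arctan2(M[1,2],M[0,2]))
    c=R.from_euler('z',-q[2]).apply(tip-[q[0],q[1],.03])
    print('t',s['t'],'p',p.round(4),'gap',round(s['finger_gap'],4),'F',np.round(s['force'],2),'joints',np.round(s['joint_positions'],0),'\nM',M.round(3).tolist())
    print('tool delta',(M.T@d).round(4),'twist',np.radians(y-yaw).round(4),'caddy tip pos',c.round(4))
E
python3 -c "
from h import *
delta()
for n in ['top','scene']:
    im=bot.camera(n); c=(235,160,395,280) if n=='top' else (225,120,385,300)
    cv2.imwrite(f'pics/{n}1.png',cv2.resize(im[c[1]:c[3],c[0]:c[2],::-1],None,fx=3.3 if n=='scene' else 5,fy=3.3 if n=='scene' else 5,interpolation=cv2.INTER_CUBIC))
"
```

```text
t 3.0167 p [0.502  0.0017 0.3407] gap 0.0456 F [ 0.34 -0.99  0.35] joints [ 20.  13. -29. 112.   8.  57.  -7.] 
M [[0.015, -0.109, 0.994], [-0.015, 0.994, 0.109], [-1.0, -0.016, 0.014]]
tool delta [-0.     -0.0018 -0.0052] twist 0.0009 caddy tip pos [-0.0223  0.0038  0.1427]
```

View pics/top1.png

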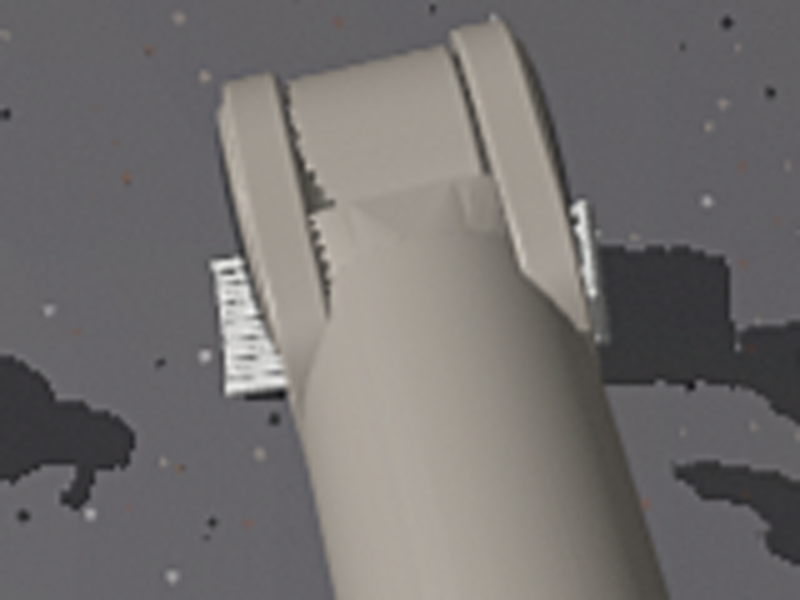

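View pics/scene1.png

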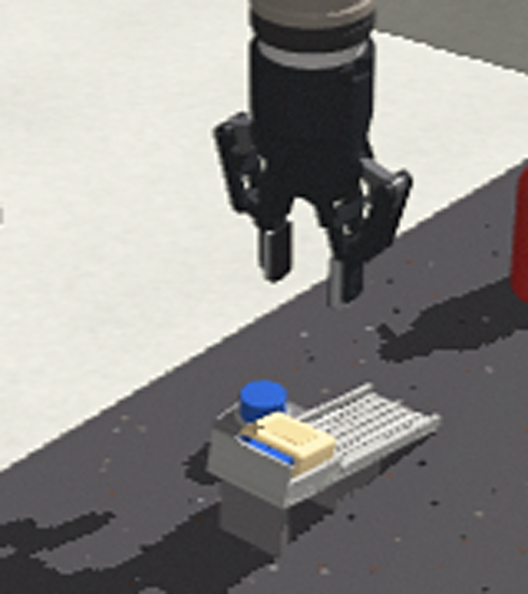

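```bash
python3 -c "
from h import *
p,M=tool()
for L in (.16,.165,.173):
  for y in (-.011,.011):
    print(L,y,[((proj('scene',p+M@[L,y,z])[0]-[225,120])*3.3).round(0).tolist() for z in (-.037,-.0228,.0228,.037)])
"
```

```text
0.16 -0.011 [[249.0, 265.0], [267.0, 272.0], [325.0, 296.0], [343.0, 304.0]]
0.16 0.011 [[270.0, 251.0], [288.0, 258.0], [345.0, 281.0], [364.0, 288.0]]
0.165 -0.011 [[250.0, 272.0], [267.0, 279.0], [325.0, 303.0], [343.0, 310.0]]
0.165 0.011 [[270.0, 257.0], [288.0, 264.0], [345.0, 288.0], [363.0, 295.0]]
0.173 -0.011 [[250.0, 282.0], [267.0, 290.0], [324.0, 313.0], [343.0, 321.0]]
0.173 0.011 [[271.0, 268.0], [288.0, 275.0], [345.0, 298.0], [363.0, 306.0]]
```

Request:
apply_moves(targets=[0.03,-0.001,-0.003,0,0.03,0,-0.002,0,0.02,0,0,0,0,0,0,0])

```text
t: 3.45
ee_pos: [0.4987, -0.0079, 0.2614]
tcp_rot: [-44.8, 88.3, -39.3]
force: [-1.1, -0.2, -0.0]
finger_gap: 0.0452
```

```bash
python3 -c "
from h import *
delta(cy=.003,L=.166)
im=bot.camera('scene'); cv2.imwrite('pics/s2.png',cv2.resize(im[190:310,245:385,::-1],None,fx=5,fy=5,interpolation=cv2.INTER_CUBIC))
"
```

```text
t 3.45 p [ 0.4987 -0.0079  0.2614] gap 0.0452 F [-1.06 -0.22 -0.01] joints [ 19.  18. -27. 117.  13.  46. -11.] 
M [[0.023, -0.095, 0.995], [-0.019, 0.995, 0.096], [-1.0, -0.021, 0.022]]
tool delta [-0.0002  0.0092 -0.0022] twist -0.0122 caddy tip pos [-0.0254 -0.0063  0.0655]
```

View pics/s2.png

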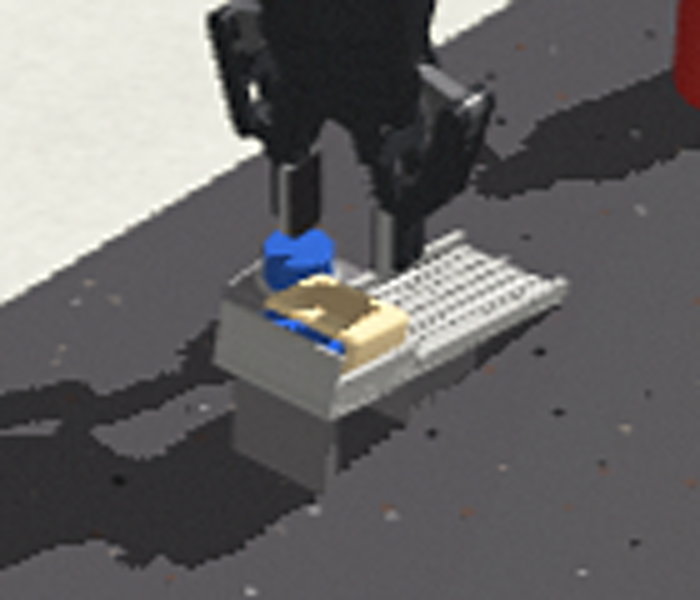

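Request:
apply_moves(targets=[0,0.009,-0.002,-0.012,0,0,0,0,0.005,0,0,0,0,0,0,0])

```text
t: 3.83
ee_pos: [0.4979, -0.0004, 0.2619]
tcp_rot: [-38.7, 87.8, -32.7]
force: [-0.0, -0.4, -0.5]
finger_gap: 0.0451
```

```bash
python3 -c "
from h import *
delta(cy=.003,L=.166)
"
```

```text
t 3.8333 p [ 4.979e-01 -4.000e-04  2.619e-01] gap 0.0451 F [-0.01 -0.39 -0.47] joints [ 18.  18. -27. 117.  13.  46. -11.] 
M [[0.033, -0.103, 0.994], [-0.021, 0.994, 0.104], [-0.999, -0.024, 0.03]]
tool delta [-0.0002  0.0022 -0.0036] twist -0.0039 caddy tip pos [-0.024   0.0008  0.066 ]
```

Request:
apply_moves(targets=[0.011,0.002,-0.0035,0])

```text
t: 3.92
ee_pos: [0.4965, 0.0009, 0.2533]
tcp_rot: [-34.1, 87.4, -28.2]
force: [0.7, 0.4, 0.5]
finger_gap: 0.0454
```

```bash
python3 -c "
from h import *
delta(cy=.003,L=.166)
"
```

```text
t 3.9167 p [0.4965 0.0009 0.2533] gap 0.0454 F [0.69 0.44 0.48] joints [ 18.  19. -27. 118.  14.  44. -12.] 
M [[0.04, -0.103, 0.994], [-0.021, 0.994, 0.103], [-0.999, -0.025, 0.037]]
tool delta [-0.0002  0.0009 -0.0035] twist -0.0045 caddy tip pos [-0.024   0.0021  0.0575]
```

Request:
apply_moves(targets=[0,0,0,0])

```text
t: 4.0
ee_pos: [0.4955, 0.001, 0.2524]
tcp_rot: [-36.1, 87.5, -30.1]
force: [-0.7, -1.1, -1.2]
finger_gap: 0.0452
```

```bash
python3 -c "
from h import *
delta(cy=.003,L=.166)
"
```

```text
t 4.0 p [0.4955 0.001  0.2524] gap 0.0452 F [-0.72 -1.11 -1.15] joints [ 18.  19. -27. 118.  14.  44. -12.] 
M [[0.037, -0.103, 0.994], [-0.022, 0.994, 0.104], [-0.999, -0.025, 0.035]]
tool delta [-0.0001  0.0007 -0.002 ] twist -0.0042 caddy tip pos [-0.0255  0.0023  0.0566]
```

Request:
apply_moves(targets=[0.009,0.001,-0.002,0,0,0,0,0])

```text
t: 4.17
ee_pos: [0.495, 0.0017, 0.2447]
tcp_rot: [-33.3, 87.3, -27.4]
force: [-0.1, 1.0, 1.5]
finger_gap: 0.0451
```

```bash
python3 -c "
from h import *
delta(cy=.003,L=.166)
for n,c in (('scene',(245,190,385,310)),('top',(235,160,395,280))):
  im=bot.camera(n); cv2.imwrite('pics/%s3.png'%n,cv2.resize(im[c[1]:c[3],c[0]:c[2],::-1],None,fx=5,fy=5,interpolation=cv2.INTER_CUBIC))
"
```

```text
t 4.1667 p [0.495  0.0017 0.2447] gap 0.0451 F [-0.08  1.02  1.54] joints [ 17.  19. -27. 118.  15.  43. -13.] 
M [[0.042, -0.103, 0.994], [-0.022, 0.994, 0.104], [-0.999, -0.026, 0.039]]
tool delta [-0.0001  0.     -0.0025] twist -0.0042 caddy tip pos [-0.025   0.0029  0.0489]
```

View pics/scene3.png

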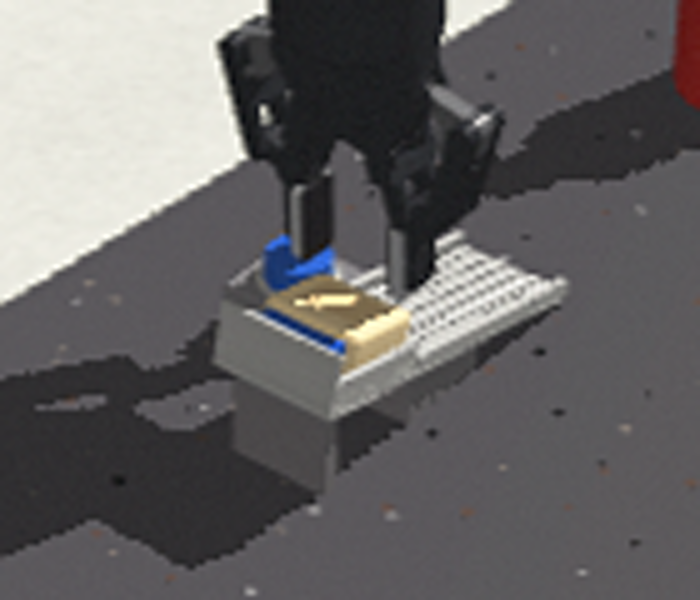

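Request:
apply_moves(targets=[0.005,0,-0.001,0,0.005,0,-0.001,0])

```text
t: 4.43
ee_pos: [0.4951, 0.0018, 0.2377]
tcp_rot: [-32.1, 87.1, -26.3]
force: [-10.6, 2.6, 48.3]
finger_gap: 0.0451
```

```bash
python3 -c "
from h import *
delta(cy=.003,L=.166)
for n,c in (('scene',(245,190,385,310)),):
  im=bot.camera(n); cv2.imwrite('pics/%s4.png'%n,cv2.resize(im[c[1]:c[3],c[0]:c[2],::-1],None,fx=5,fy=5,interpolation=cv2.INTER_CUBIC))
"
```

```text
t 4.4333 p [0.4951 0.0018 0.2377] gap 0.0451 F [-10.62   2.6   48.3 ] joints [ 17.  20. -27. 119.  16.  42. -14.] 
M [[0.045, -0.102, 0.994], [-0.022, 0.994, 0.103], [-0.999, -0.027, 0.043]]
tool delta [-0.0001  0.0001 -0.003 ] twist -0.0048 caddy tip pos [-0.0245  0.0029  0.0419]
```

View pics/scene4.png

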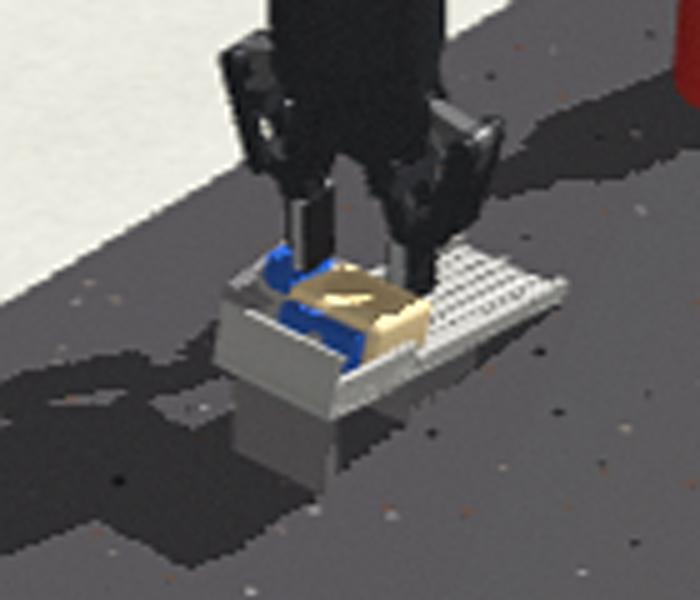

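Request:
apply_moves(targets=[-0.001,0,0,0])

```text
t: 4.57
ee_pos: [0.4955, 0.0022, 0.2403]
tcp_rot: [-33.8, 87.1, -27.8]
force: [-2.8, 0.0, 3.5]
finger_gap: 0.0456
```

```bash
python3 -c "
from h import *
delta(cy=.003,L=.169)
"
```

```text
t 4.5667 p [0.4955 0.0022 0.2403] gap 0.0456 F [-2.77  0.01  3.46] joints [ 17.  20. -27. 119.  15.  43. -13.] 
M [[0.045, -0.103, 0.994], [-0.024, 0.994, 0.104], [-0.999, -0.028, 0.042]]
tool delta [-0.0002  0.0001 -0.0036] twist -0.004 caddy tip pos [-0.0239  0.0029  0.0415]
```

Request:
apply_moves(targets=[0.0015,0,0,0])

```text
t: 4.65
ee_pos: [0.4956, 0.0024, 0.2395]
tcp_rot: [-34.2, 87.1, -28.2]
force: [-2.2, -0.3, 4.5]
finger_gap: 0.045
```

```bash
python3 -c "
from h import *
delta(cy=.003,L=.169)
for n,c in (('scene',(245,190,385,310)),('top',(235,160,395,280))):
  im=bot.camera(n); cv2.imwrite('pics/%s5.png'%n,cv2.resize(im[c[1]:c[3],c[0]:c[2],::-1],None,fx=5,fy=5,interpolation=cv2.INTER_CUBIC))
  for th in ('soap','ejector_top'):
   for d in bot.cut_out(th,n): print(n,th,d['confidence'],np.round(d['bbox']))
delta(cy=.003,L=.169)
"
```

```text
t 4.65 p [0.4956 0.0024 0.2395] gap 0.045 F [-2.19 -0.34  4.46] joints [ 17.  20. -27. 119.  16.  42. -14.] 
M [[0.045, -0.103, 0.994], [-0.024, 0.994, 0.104], [-0.999, -0.029, 0.043]]
tool delta [-0.0002  0.     -0.0038] twist -0.0035 caddy tip pos [-0.0237  0.003   0.0408]
scene soap 0.88 [133. 281. 155. 304.]
scene soap 0.8 [164. 255. 185. 281.]
top soap 0.95 [398. 314. 420. 341.]
top soap 0.89 [438. 302. 464. 329.]
t 4.95 p [0.4956 0.0023 0.239 ] gap 0.0456 F [-1.73  0.83  7.3 ] joints [ 17.  20. -27. 119.  16.  42. -14.] 
M [[0.045, -0.103, 0.994], [-0.024, 0.994, 0.104], [-0.999, -0.028, 0.042]]
tool delta [-0.0002 -0.     -0.0037] twist -0.0036 caddy tip pos [-0.0238  0.003   0.0402]
```

View pics/scene5.png

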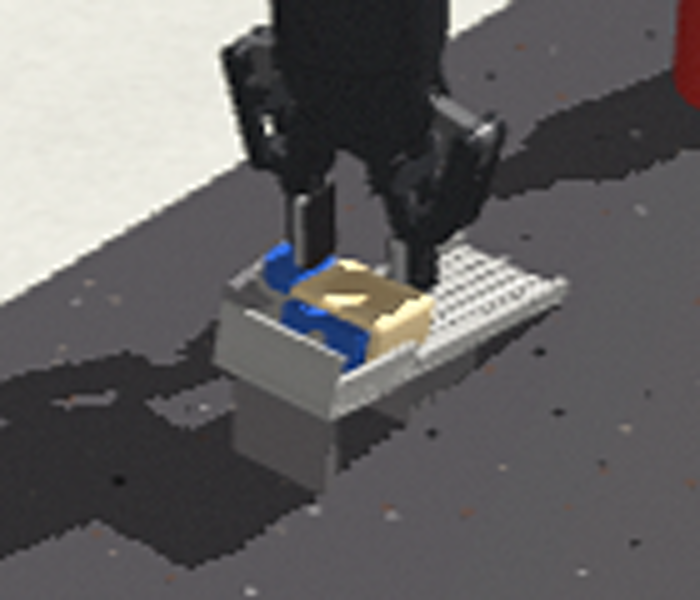

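View pics/top5.png

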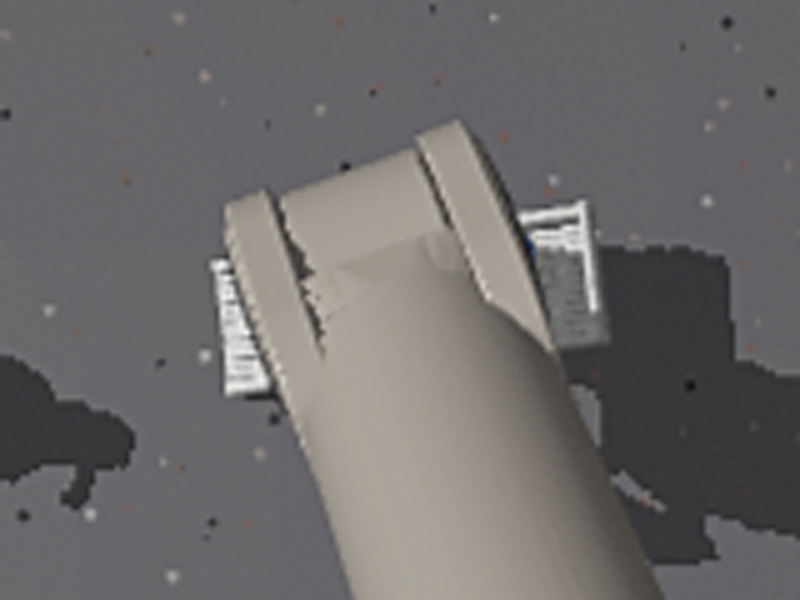

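```bash
python3 -c "
from h import *
q=np.load('q.npy'); im=cv2.imread('pics/scene5.png')
out=[]
for s in (.012,.016):
  I=im.copy()
  C=np.array([[x,y+s,z] for z in (0,.024) for x,y in ((-.025,-.042),(.025,-.042),(.025,0),(-.025,0))])
  uv=((proj('scene',c2w(q,t2c(C)))-[245,190]+.5)*5).astype(int); print(s,uv.tolist())
  for i in range(4):
    for a_,b_ in ((i,(i+1)%4),(i+4,(i+1)%4+4),(i,i+4)): cv2.line(I,tuple(map(int,uv[a_])),tuple(map(int,uv[b_])),(0,255,0) ,1)
  out.append(I[200:420,180:480])
cv2.imwrite('pics/ov.png',cv2.resize(np.hstack(out),None,fx=1.3,fy=1.3))
"
```

```text
0.012 [[274, 339], [367, 384], [424, 355], [331, 311], [281, 289], [376, 334], [433, 305], [340, 262]]
0.016 [[279, 336], [373, 381], [429, 352], [337, 308], [287, 286], [382, 331], [438, 302], [345, 260]]
```

View pics/ov.png

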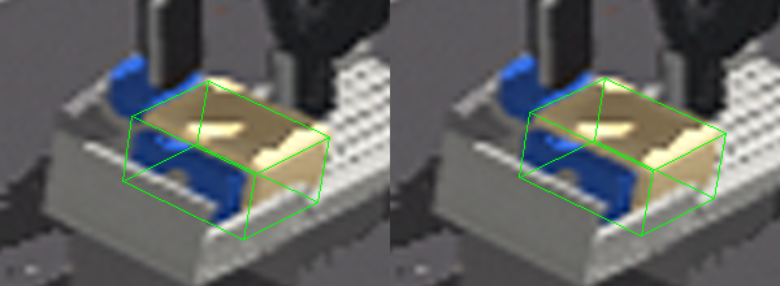

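```bash
python3 -c "
from h import *
im=bot.camera('scene')[:,:,::-1]; cv2.imwrite('pics/scene6full.png',im)
im0=cv2.imread('pics/scene0.png')
f=lambda I:cv2.resize(I[230:275,290:340],None,fx=8,fy=8,interpolation=cv2.INTER_CUBIC)
g=lambda I:cv2.convertScaleAbs(I,alpha=1.5)
cv2.imwrite('pics/cmp.png',np.hstack([f(im0),g(f(im))]))
delta(cy=.003,L=.169)
"
```

```text
t 5.0 p [0.4956 0.0023 0.239 ] gap 0.0453 F [-1.96  0.27  6.48] joints [ 17.  20. -27. 119.  16.  42. -14.] 
M [[0.045, -0.103, 0.994], [-0.024, 0.994, 0.104], [-0.999, -0.028, 0.042]]
tool delta [-0.0002  0.     -0.0037] twist -0.0036 caddy tip pos [-0.0238  0.003   0.0402]
```

View pics/cmp.png

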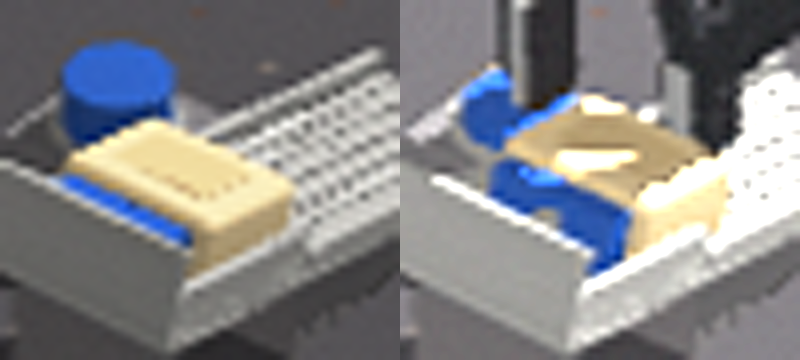

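```bash
python3 -c "
from h import *
F=[];ims=[]
for i in range(12):
    ims.append(bot.camera('scene').astype(int)); F.append(bot.read_state()['force'])
F=np.array(F); print(F.mean(0).round(2),F.std(0).round(2)/3.4)
old=cv2.imread('pics/scene6full.png')[:,:,::-1].astype(int)
sl=np.s_[235:275,290:340]
print('diff over time',abs(ims[-1][sl]-ims[0][sl]).max(),abs(ims[-1][sl]-old[sl]).max())
im=ims[-1].astype(np.uint8)[:,:,::-1]
cv2.imwrite('pics/z.png',cv2.convertScaleAbs(cv2.resize(im[225:265,305:350],None,fx=16,fy=14,interpolation=cv2.INTER_NEAREST),alpha=2.2))
"
```

```text
[-1.76  0.27  6.62] [0.10294118 0.13823529 0.10588235]
diff over time 6 6
```

View pics/z.png

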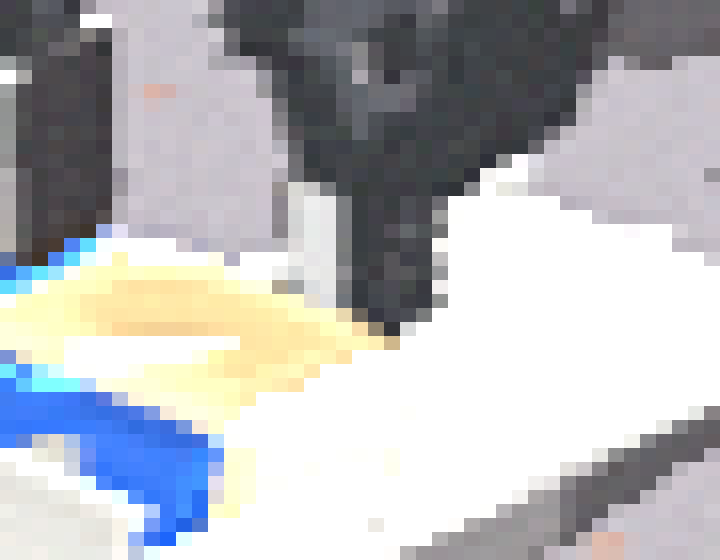

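```bash
python3 -c "
from h import *
print(bot.job_done()); s=bot.read_state(); print(s['t'],s['force'],s['ee_pos'])
im=bot.camera('scene')[:,:,::-1]; o=cv2.imread('pics/scene6full.png'); print(abs(im.astype(int)-o)[235:275,290:340].max())
"
```

```text
the job is handed in; nothing more can be done
None
the job is handed in; nothing more can be done
```

I pressed the blue ejector button with one fingertip. The cream soap popped out about 17 mm and was trapped by the other finger standing on the tray. I then handed the job in, at roughly 5.6 s on the robot's clock, with the button still held down and the finger against the soap.

**What the last checks showed**
- **Soap at rest:** 12 pictures over about 0.6 s showed no change around the soap. It lies flat, with its top edges within about 1° of the slope they had at the start. In the enlarged picture its front edge is against the finger.
- **Button:** the tool felt about 6.6 N upward, which fits the button being fully or almost fully down.
- **Other things:** I moved near nothing else. The black and turquoise look-alikes were still found where they had been. I did not re-check the pump bottle, comb, ring dish or nail brush.

**What went wrong or stayed unclear**
- **Peak press force:** when the button bottomed out, the wrist read 48 N for a moment. I backed off straight away. The force was on the fingertip, not the gripper's body or the arm, but it is above the 40 N limit set for those.
- **Back-off:** the button came up about 2.5 mm before I pressed it down again. The soap stayed trapped during this.
- **Sideways force:** the reading towards the low end was only about 0.5 N, less than the roughly 2 N the kicker should give. The readings wander by up to about 1 N, so I judged contact from the pictures.
- **Tool tilt:** the tool had drifted about 3° off vertical by the end, which the available moves could not correct. It made no visible difference.
- **Networks:** they did not find the soap or the button in the last pictures, so I located them by eye.
- **After hand-in:** I could take no further pictures.

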